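Slide a circuit board home in its test fixture and latch it

TASK

Load the green circuit board into the test fixture: press down on the black rubber pad on its top and drag it flat along the base plate into the fixture's mouth and under the lips, gold contacts first, and on until it has pushed the stiff black contact carriage fully home against its end stop. Then swing the red latch fully closed behind the board and let go. Touch the board only on its rubber pad (never the bare board around it or its edges), press no harder than a firm fingertip (22 N at most), keep the board flat on the plate, and leave the loose things around it where they are.

Things in the scene. Friction and masses are not known exactly. Their poses are not given: they have to be found in the camera images.
- board: flat green circuit board, 110 x 80 x 3 mm, loose, lying flat on the grey base plate before the fixture's mouth, 45 to 105 g. Origin: centre of its underside. +x runs along its 110 mm length toward the short edge with the row of gold contacts (the leading edge), z up. Slippery underside (friction about 0.2).
- pad (a point): centre of the black rubber pad on the board, at the height of the board's top face (3 mm above the base plate), 14 mm behind the board's centre. Pad 60 (along board x) x 46 mm, 1.5 to 4 mm thick (differs, not measured), grippy (friction about 1) and hard: 1 mm too deep is some 10 N or more. Under about 9 N it slips when the carriage must be pushed; 11 to 15 N is right. Keep fingertips inside it.
- fixture: fixture on a grey base plate (x = -215 to 160, y = -82 to 82 mm) , its top 13 to 23 mm above the bench; place, height and direction vary. Origin on the plate top, mid mouth, +x the way in. Aluminium side rails x = 0 to 150 mm, 5.5 tall, 83 apart inside (board has 1.5 each side). Dark lips on them, x = 6 to 104, reach over the board's sides, 5.5 to 8.5 mm up, 75 mm open between.
- mouth (a point): same point and axes as the fixture's origin. Before the mouth two flared lead-ins, 8 mm tall, narrow from about 103 mm apart at fixture x = -31 mm to 83 mm at x = 0. A cross piece 16 mm tall closes the far end at x = 141 to 153 mm.
- home (a point): point on the base plate's top 55 mm in from the mouth: the board's origin lies here when it is home (its rear edge then level with the mouth, the pad's centre 14 mm short of this point). Axes as the fixture's.
- carriage (a joint): slide of the black contact carriage (70 mm wide, 28 long, 12 tall, white cap) in the far end of the channel, in m along fixture +x: 0 = out (front face 100 mm in from the mouth), 0.010 = home on its stop (face 110 mm in). Starts at 0 to 0.004; no spring, takes about 5 N to push, stays where left.
- carriage_face (a point): middle of the carriage's front face, 6.5 mm above the base plate; the board's leading edge pushes against it
- latch (a joint): angle of the red swing latch about its vertical pivot, rad: 0 = fully closed (bar along fixture -y, its steel tooth 3 mm behind a board that is home), pi/2 = open (bar along fixture -x); range 0 to 1.75, starts at 1.25 to 1.7. Closing is counter-clockwise from above, about 1 N at the knob; stays where left.
- latch_knob (a point): black upright round knob on the latch bar, 14 mm diameter, from 19 to 51 mm above the base plate; this point is on its axis, 36 mm above the base plate, 36 mm from the pivot
- latch_pivot (a point): pivot axis of the latch, 36 mm above the base plate, at fixture x = -7 mm, y = +70 mm
- torque_wrench: torque wrench with orange handle, 160 mm long, 22 mm thick, loose bystander; origin centre of underside
- tape_roll: roll of black tape, 57 mm across, 19 mm tall, loose bystander; origin centre of underside
- filter_board: small green filter board with two brass connectors on stand-offs, 40 x 84 x 11 mm, loose bystander, not the board to be loaded; origin centre of underside

How it is judged:
By the outcome, as a careful person would: the job done as asked, in the order asked, and still so for the second after the job is handed in, with the robot touching nothing.
It also fails if it takes over 72 s, if anything falls off the work surface, if the arm or the gripper's body presses on something with over 40 N, if the wrist force passes 120 N, or if a joint passes its speed limit or range.

ROBOT

A 6-joint arm with a two-finger parallel gripper is mounted at the origin on the work surface; the furniture and walls round the work are solid. World frame = base frame: x ahead of the robot, y to its left, z up, the work surface at z = 0. Lengths are in m, angles in rad, forces in N, time in s.
With the tool pointing down it reaches from about 0.4 to 0.925 m from the base axis. Payload 3.4 kg.
Tool frame: the origin (TCP) lies on the centre line of the jaws, within the pads' length; the fingertips stand 19 mm ahead of it and the grasp point (between the pads) is the TCP; z points along the fingers, y is the line along which they close (so a half turn about z gives the same grasp; the last joint's range is limited). The gripper opens to 85 mm and grips with 20 to 120 N. Pads are 22 mm wide; open, the fingers measure 114 mm over their backs; the gripper's body (76 mm by 85 mm) begins 54 mm behind the grasp point. The pads swing forward as they close: fully open they stand 13 mm farther back than shut.
Start: joints at [-1.202, 0.307, 1.506, -0, 1.328, -0.073], TCP at [0.246, -0.52, 0.223] pointing down, gripper open.
Joint ranges: [-3.12, 3.12], [-1.05, 2.28], [0.14, 2.33], [-1.42, 4.57], [0.1, 2.73], [-2.68, 2.68]. Speed limits (rad/s): [2.57, 2.57, 3.14, 3.14, 3.14, 3.14].

INTERFACE

Orientations are given as [roll, pitch, yaw] about the fixed x, y, z axes, in that order (R = Rz(yaw) Ry(pitch) Rx(roll)).
In Python, from plant import arm gives the robot as it stands. The module is installed in compiled form; this text tells all that it offers.
- The arm moves only by the shell command python3 -m creep 'ROWS' [FORCE]. ROWS is a JSON object whose one key "deltas" holds a list of rows, each a list of 7 numbers: the shift along the tool's x, y, z in cm, then the turn, a rotation vector about the tool's x, y, z in rad, then the finger opening in cm, from 0 to 8.54. A call has 1 to 10 rows; each row is the pose to reach, as a shift and turn from the pose commanded when the call began, along the tool's axes at that moment; what a row does not reach only later rows make up. A row lasts 1/10 s, in which the tool goes at most 50 mm and 8.59 degrees, less where a joint would pass 70% of its speed; a pose out of reach is approached as far as the arm can. A call with a gripper value outside its range is refused whole. The fingers move at their own pace and stop on an object; FORCE is the grip in N (left out, the last holds). Time passes only in rows, so rows that repeat a pose let the fingers close. It gives the time, the measured TCP pose, the force, the opening and the grip force at its end, in the units of the state.
- arm.get_state(): the state, without advancing time (a new reading comes with each control period).
- arm.capture(name): name is "side" or "top" or "wrist"; returns (picture, depth): 384x512x3 uint8, red, green, blue; 384x512 float32, m along the optical axis (not along the pixel's ray), 0 where there is no reading.
- arm.camera_model(name): a dict with "K" (3x3 intrinsics, pixels), "rvec" (rotation vector, rad) and "tvec" (3), from world to camera coordinates, as OpenCV has them. Camera axes: x right, y down, z forward; pixel columns grow to the right and rows downward; lengths in m; the calibration is good to about 2 mm. A picture is of the moment at which its call begins: read the wrist's pose just before it. camera_model takes no time and is no camera call; for the wrist camera it gives the pose at the moment of the call.
- arm.sign_off(): hands the job in; it is judged then, once.
The state is a dict: "time_s": time; "joints": joint angles; "qd": joint speeds; "tau": joint torques, N m; "eef_pos": TCP position; "orientation": TCP orientation; "ft_force": force on the tool from outside, world axes, zero at the start; "moment": the same for the moment, N m; "opening": finger opening in m; "grasp_force": force on a finger pad.
Only numpy, scipy, OpenCV 4.12 (cv2) and the standard library are available. Lean on these libraries where they do the work, as an engineer would, in place of code of your own. Each camera call takes 0.05 s, during which the arm holds its last target. There are 200 camera calls.

## Working session

There is one attempt and no reset: what is moved stays moved. The work goes in short steps, Python scripts to look and compute and a shell command to move; the robot and the scene stay as the last step left them, time stands still between calls to the robot, and variables do not carry over. Pictures are saved under pics/ and viewed, at most 10 in all, crops included, and the job is handed in when it is done.

```bash
mkdir -p pics; cat > h.py <<'E'
import numpy as np, cv2
from plant import arm
from scipy.spatial.transform import Rotation as R
def cam(n):
    m=arm.camera_model(n); Rm=cv2.Rodrigues(np.array(m["rvec"],float))[0]
    return np.array(m["K"],float),Rm,np.array(m["tvec"],float).ravel()
def ray(c,uv):
    K,Rm,t=c; d=Rm.T@np.linalg.inv(K)@np.array([uv[0],uv[1],1.]); return -Rm.T@t,d
def onplane(c,uv,z):
    o,d=ray(c,uv); return o+d*(z-o[2])/d[2]
def cloud(c,D):
    K,Rm,t=c; v,u=np.mgrid[:D.shape[0],:D.shape[1]]
    P=np.stack([(u-K[0,2])/K[0,0]*D,(v-K[1,2])/K[1,1]*D,D],-1)
    return (P-t)@Rm
def tri(c1,a,c2,b):
    o1,d1=ray(c1,a);o2,d2=ray(c2,b)
    A=np.stack([d1,-d2],1);s=np.linalg.lstsq(A,o2-o1,rcond=None)[0]
    p,q=o1+d1*s[0],o2+d2*s[1]; return (p+q)/2,np.linalg.norm(p-q)
def project(c,P):
    K,Rm,t=c; q=K@(Rm@np.asarray(P)+t); return q[:2]/q[2]
E
python3 - <<'E'
from h import *
for n in("top","side"):
    c=cam(n);p,d=arm.capture(n)
    cv2.imwrite(f"pics/{n}0.png",p[:,:,::-1]); np.savez(f"{n}0.npz",p=p,d=d)
    print(n,c[0].tolist(),(-c[1].T@c[2]).round(3),c[1][2].round(2))
print(arm.get_state())
E
```

```text
top [[354.94888786514406, 0.0, 254.87017818340303], [0.0, 354.94888786514406, 190.34028403472195], [0.0, 0.0, 1.0]] [0.316 0.16  0.904] [ 0.22 -0.01 -0.97]
side [[444.11093974186434, 0.0, 245.35895722578712], [0.0, 444.11093974186434, 196.25674751969714], [0.0, 0.0, 1.0]] [ 0.54  -0.511  0.621] [-0.06  0.78 -0.62]
{'time_s': 0.1, 'joints': array([-1.20252027e+00,  3.07497038e-01,  1.50752558e+00,  4.33353252e-05,
        1.32839561e+00, -7.35025858e-02]), 'qd': array([-0.00187626, -0.00013309, -0.0018037 ,  0.00086471,  0.00204916,
        0.0004139 ]), 'tau': array([ 1.52306353e-05, -4.58529818e+01, -2.52608550e+01, -9.90678200e-05,
        5.64985763e-03, -1.27014039e-05]), 'eef_pos': array([ 0.24560391, -0.51921131,  0.2216803 ]), 'orientation': array([-3.13977510e+00, -1.75999114e-04,  4.41768040e-01]), 'ft_force': array([-0.39969158,  0.48272331, -0.19902547]), 'moment': array([ 0.01723429, -0.04204134,  0.00733165]), 'grasp_force': 0.0, 'opening': 0.08557556991999728}
```

View pics/top0.png

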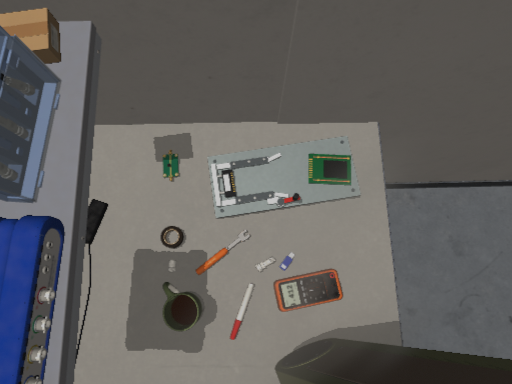

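View pics/side0.png

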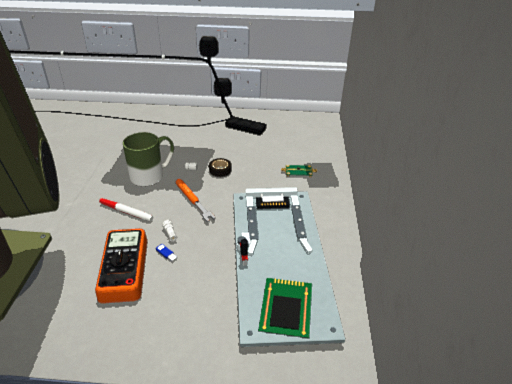

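The top view shows the board at (330,169), the mouth at about (275,175), the carriage at (228,184) and the knob at (295,198). The side view has the board at (287,308) and the knob at (244,245). Next I measure the heights and poses.

```bash
cat > meas.py <<'E'
from h import *
def big(m):
    n,l,s,_=cv2.connectedComponentsWithStats(m.astype(np.uint8)); return l==1+np.argmax(s[1:,4])
if __name__=="__main__":
  for n in("top","side"):
    f=np.load(n+"0.npz");p=f["p"];d=f["d"];c=cam(n);W=cloud(c,d)
    hsv=cv2.cvtColor(p,cv2.COLOR_RGB2HSV);h,s,v=[hsv[...,i].astype(int) for i in range(3)]
    u0={"top":(305,152),"side":(300,265)}[n]
    print(n,"plate hsv",hsv[u0[1],u0[0]],"W",W[u0[1],u0[0]])
    z=W[u0[1],u0[0],2]
    pl=big((abs(h-hsv[u0[1],u0[0],0])<12)&(s>18)&(v>90)&(abs(W[...,2]-z)<.01))
    print("plate z",np.median(W[pl][:,2]),pl.sum())
    bench=(s<30)&(abs(W[...,2])<.012)&(d>0);print("bench z",np.median(W[bench][:,2]))
    z=.018
    hull=cv2.convexHull(np.argwhere(pl)[:,::-1].astype(np.int32))
    X=np.array([onplane(c,q[0],z)[:2] for q in hull],np.float32)
    print("plate rect",cv2.minAreaRect(X*1000))
    g=(h>40)&(h<85)&(s>110)&(v>50)
    if n=="top": g[:, :300]=0
    else: g[:250]=0
    g=big(g);hull=cv2.convexHull(np.argwhere(g)[:,::-1].astype(np.int32))
    X=np.array([onplane(c,q[0],z+.003)[:2] for q in hull],np.float32)
    r=cv2.minAreaRect(X*1000);print("board",r,"depth z",np.median(W[g][:,2]))
    print("board corners px",cv2.boxPoints(cv2.minAreaRect(hull)).tolist())
  T=cam("top");S=cam("side")
  t=np.load("top0.npz")["p"];s=np.load("side0.npz")["p"]
  a=cv2.resize(t[125:225,195:375,::-1],None,fx=4.4,fy=4.4,interpolation=cv2.INTER_CUBIC);cv2.imwrite("pics/topc.png",a[:600,:800])
  b=cv2.resize(s[180:350,215:355,::-1],None,fx=3.5,fy=3.5,interpolation=cv2.INTER_CUBIC);cv2.imwrite("pics/sidec.png",b)
E
python3 meas.py
```

```text
top plate hsv [ 75  11 139] W [0.61817437 0.01531814 0.01801913]
plate z 0.022188195073914715 117
bench z -0.0008319931325603992
plate rect ((554.5147094726562, -92.20584869384766), (42.970977783203125, 87.72101593017578), 49.133827209472656)
board ((572.5011596679688, -44.889892578125), (108.17752838134766, 75.58821868896484), 88.70294189453125) depth z 0.02230155598831484
board corners px [[309.0, 154.0], [350.0, 154.0], [350.0, 182.0], [309.0, 182.0]]
side plate hsv [ 88  23 200] W [0.59425897 0.05122142 0.01952028]
plate z 0.020309446031900585 9229
bench z -9.453398498053795e-06
plate rect ((556.3675537109375, 75.15594482421875), (163.73907470703125, 380.2606201171875), 7.681379318237305)
board ((570.0903930664062, -43.06528854370117), (110.48604583740234, 79.53710174560547), 85.9968032836914) depth z 0.023291997016353167
board corners px [[257.7946472167969, 330.4889221191406], [265.1972351074219, 276.8202819824219], [315.3465881347656, 283.7374572753906], [307.9440002441406, 337.4060974121094]]
```

View pics/topc.png

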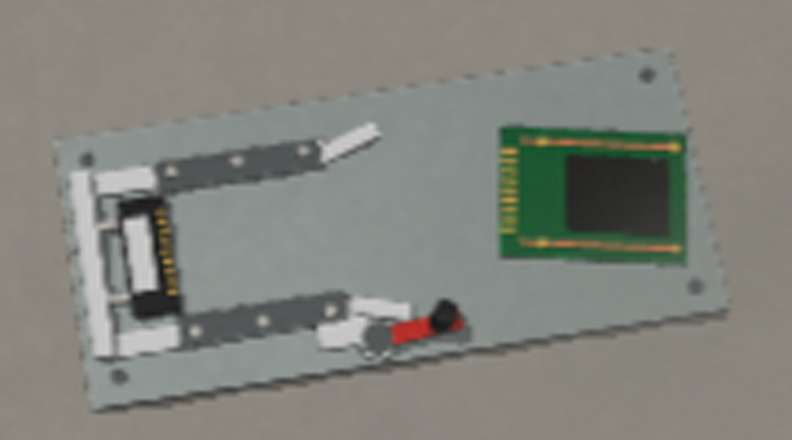

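View pics/sidec.png

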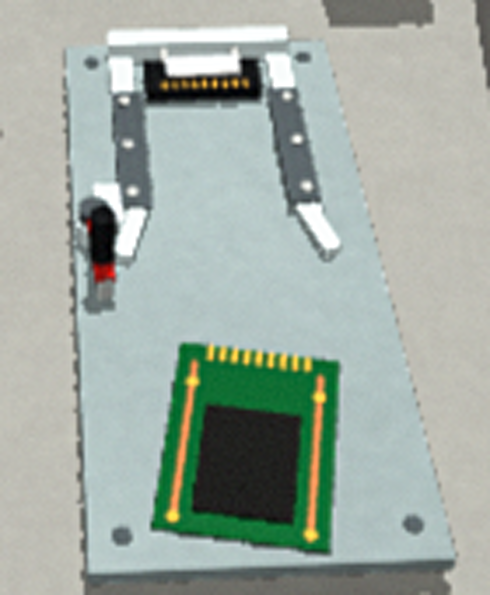

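The side view gives plate z ≈ 20 mm, fixture heading ≈ 97.7° and board heading ≈ 86°. I'll move the wrist camera over the board for a closer look.

```bash
python3 -m creep '{"deltas":[[3,-2,-0.5,0,0,0.03,1.5],[7,-4.5,-1,0,0,0.08,1.5],[11,-7,-2,0,0,0.13,1.5],[15,-9.5,-3,0,0,0.18,1.5],[19,-12,-3,0,0,0.23,1.5],[23,-14.5,-3,0,0,0.28,1.5],[27,-17,-3,0,0,0.33,1.5],[31,-19.5,-3,0,0,0.38,1.5],[35,-22,-3,0,0,0.43,1.5],[38,-24,-3,0,0,0.47,1.5]]}'; python3 - <<'E'
from h import *
s=arm.get_state();print(s["eef_pos"],s["orientation"],s["joints"])
E
```

```text
time_s: 1.1
eef_pos: [0.4876, -0.1378, 0.2522]
orientation: [-3.141, 0.0, -0.029]
ft_force: [0.0, -0.5, -0.2]
opening: 0.0152
grasp_force: 0.0
[ 0.48758694 -0.13783387  0.25220826] [-3.14087411e+00  1.91939622e-04 -2.88175277e-02] [-3.59343564e-01  1.88426038e-01  1.59602237e+00  6.31666385e-04
  1.35755903e+00  1.24013656e+00]
```

```bash
python3 -m creep '{"deltas":[[1.5,-3,0,0,0,0,1.5],[3.5,-6.5,0,0,0,0,1.5],[5.5,-10.5,0,0,0,0,1.5],[7.3,-14,0,0,0,0,1.5],[7.3,-14,0,0,0,0,1.5],[7.3,-14,0,0,0,0,1.5]]}'; python3 - <<'E'
from h import *
c=cam("wrist");p,d=arm.capture("wrist");np.savez("w0.npz",p=p,d=d,K=c[0],R=c[1],t=c[2])
cv2.imwrite("pics/w0.png",p[:,:,::-1]);print(-c[1].T@c[2],c[1][2],c[0][0])
E
```

```text
time_s: 1.7
eef_pos: [0.5634, -0.0017, 0.2518]
orientation: [3.141, 0.002, -0.026]
ft_force: [0.0, -0.6, -0.4]
opening: 0.015
grasp_force: 0.0
[ 0.64179182 -0.00464293  0.40258429] [-0.30985867  0.00783454 -0.95075035] [276.74426492   0.         253.00438917]
```

View pics/w0.png

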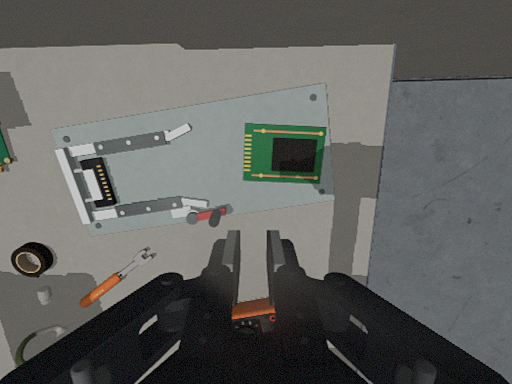

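The wrist view shows the board with its pad at (294,155), contacts at (248,155), rails from (75,150) to (190,130), and the knob at (215,215). The plate's hole marks are at (67,139), (314,97), (322,191) and (98,226). I'll triangulate these against the side view and fit the poses.

```bash
cat > pose.py <<'E'
from h import *
from meas import big
w=np.load("w0.npz");C={"w":(w["K"],w["R"],w["t"]),"s":cam("side"),"t":cam("top")}
I={"w":w["p"],"s":np.load("side0.npz")["p"],"t":np.load("top0.npz")["p"]}
# four dark hole marks: far-left.. order: A(-x end,outer +y?) 
G={"w":[(67,139),(98,226),(314,97),(322,191)],"s":[(301.5,196.5),(241,198),(333,330),(250,333)],"t":[(214.8,161.2),(222.2,210.7),(342.1,142),(353,190)]}
def blob(img,g,r=5):
    x,y=int(round(g[0])),int(round(g[1]));q=img[y-r:y+r+1,x-r:x+r+1].astype(float).sum(2)
    wt=np.clip(np.percentile(q,60)-q-60,0,None);v,u=np.mgrid[-r:r+1,-r:r+1]
    return (x+(u*wt).sum()/wt.sum(),y+(v*wt).sum()/wt.sum()) if wt.sum()>0 else g
H={k:[blob(I[k],g) for g in G[k]] for k in G}
for a,b in(("w","s"),("w","t"),("s","t")):
    P=[tri(C[a],x,C[b],y) for x,y in zip(H[a],H[b])]
    print(a,b,[(p.round(4).tolist(),round(e,4)) for p,e in P])
zp=0.020
for k in "wst":
    X=np.array([onplane(C[k],x,zp)[:2] for x in H[k]])
    ctr=X.mean(0);d=(X[0]-X[2]+X[1]-X[3])/2;yaw=np.arctan2(d[1],d[0])
    print(k,"hole ctr",ctr.round(4),"yaw",np.degrees(yaw).round(2),"len",np.linalg.norm(d).round(4),np.linalg.norm(X[0]-X[1]).round(4))
    hsv=cv2.cvtColor(I[k],cv2.COLOR_RGB2HSV);h,s,v=[hsv[...,i].astype(int) for i in range(3)]
    x0,x1,y0,y1={"w":(235,340,110,200),"s":(250,325,270,345),"t":(300,358,148,190)}[k]
    g=np.zeros(h.shape,bool);g[y0:y1,x0:x1]=((h>8)&(h<90)&(s>90)&(v>40))[y0:y1,x0:x1]
    g=big(g);hu=cv2.convexHull(np.argwhere(g)[:,::-1].astype(np.int32))[:,0]
    X=np.array([onplane(C[k],q,zp+.003)[:2] for q in hu],np.float32)*1000
    print("  board",cv2.minAreaRect(X))
    m=np.zeros(h.shape,np.uint8);cv2.fillPoly(m,[hu],1);m=cv2.erode(m,np.ones((5,5)))
    pd=big((m>0)&(I[k].max(2)<75)&(s<110))
    X=np.array([onplane(C[k],q[::-1],zp+.005)[:2] for q in np.argwhere(pd)],np.float32)*1000
    print("  pad",cv2.minAreaRect(X))
E
python3 pose.py
```

```text
w s [([0.5981, 0.2502, 0.0238], np.float64(0.0008)), ([0.4694, 0.2323, 0.0241], np.float64(0.0003)), ([0.6438, -0.0829, 0.0212], np.float64(0.0006)), ([0.5138, -0.1009, 0.0211], np.float64(0.0003))]
w t [([0.5982, 0.253, 0.0196], np.float64(0.0006)), ([0.4685, 0.2339, 0.0221], np.float64(0.0005)), ([0.6436, -0.0828, 0.0206], np.float64(0.0004)), ([0.5137, -0.1009, 0.0201], np.float64(0.0005))]
s t [([0.5978, 0.2529, 0.0218], np.float64(0.0002)), ([0.469, 0.2342, 0.0223], np.float64(0.0008)), ([0.6439, -0.0826, 0.0205], np.float64(0.0005)), ([0.5136, -0.1005, 0.0206], np.float64(0.0001))]
w hole ctr [0.5556 0.0758] yaw 97.78 len 0.339 0.1318
  board ((569.592529296875, -44.542903900146484), (108.8015365600586, 78.86820220947266), 85.89524841308594)
  pad ((568.1448364257812, -58.68711853027344), (59.896080017089844, 45.745643615722656), 85.73335266113281)
s hole ctr [0.5563 0.0776] yaw 97.66 len 0.3404 0.1302
  board ((570.150390625, -44.53937911987305), (110.35770416259766, 79.69930267333984), 85.86860656738281)
  pad ((569.0835571289062, -58.00840377807617), (60.23332595825195, 45.20672607421875), 85.93986511230469)
t hole ctr [0.5562 0.076 ] yaw 97.66 len 0.3384 0.1307
  board ((569.83056640625, -44.89512634277344), (107.05133056640625, 78.60279083251953), 86.13438415527344)
  pad ((568.1376342773438, -58.301673889160156), (57.10451126098633, 47.4650764465332), 85.33102416992188)
```

```bash
cat > lips.py <<'E'
from pose import *
zp=.021;yaw=np.radians(97.7);f=np.array([np.cos(yaw),np.sin(yaw)]);l=np.array([-f[1],f[0]])
for k,boxes in {"w":[(95,125,175,160),(100,192,190,225)],"s":[(288,203,312,246),(240,203,262,246)],"t":[(225,150,275,172),(230,188,280,208)]}.items():
    im=I[k].astype(int);res=[]
    for x0,y0,x1,y1 in boxes:
        br=im.sum(2)/3;sat=im.max(2)-im.min(2)
        m=np.zeros(br.shape,bool);m[y0:y1,x0:x1]=((br<115)&(br>55)&(sat<30))[y0:y1,x0:x1]
        m=cv2.morphologyEx(m.astype(np.uint8),cv2.MORPH_CLOSE,np.ones((5,5)));m=big(m)
        X=np.array([onplane(C[k],q[::-1],zp+.0085)[:2] for q in np.argwhere(m)],np.float32)
        r=cv2.minAreaRect(X*1000);res.append(np.array(r[0])/1000);print(k,r)
    c=(res[0]+res[1])/2;print(k,"lip centre",c.round(4),"sep",np.linalg.norm(res[0]-res[1]).round(4),"-> mouth",(c-.055*f).round(4),"from holes",(np.mean([onplane(C[k],x,zp)[:2] for x in H[k]],0)+.0275*f).round(4), "lat diff mm",1000*((c-np.mean([onplane(C[k],x,zp)[:2] for x in H[k]],0))@l).round(4))
# knob: darkest blob, two views
kb={}
for k,(x0,y0,x1,y1) in {"w":(207,202,225,228),"s":(238,234,250,262),"t":(288,190,302,204)}.items():
    m=np.zeros(I[k].shape[:2],bool);m[y0:y1,x0:x1]=(I[k].max(2)<60)[y0:y1,x0:x1];m=big(m)
    q=np.argwhere(m)[:,::-1];print(k,"knob",q.mean(0),q.min(0),q.max(0));kb[k]=q.mean(0)
print(tri(C["w"],kb["w"],C["s"],kb["s"]),tri(C["t"],kb["t"],C["s"],kb["s"]),tri(C["t"],kb["t"],C["w"],kb["w"]))
E
python3 lips.py | grep -v -e pad -e board -e ctr
```

```text
w s [([0.5981, 0.2502, 0.0238], np.float64(0.0008)), ([0.4694, 0.2323, 0.0241], np.float64(0.0003)), ([0.6438, -0.0829, 0.0212], np.float64(0.0006)), ([0.5138, -0.1009, 0.0211], np.float64(0.0003))]
w t [([0.5982, 0.253, 0.0196], np.float64(0.0006)), ([0.4685, 0.2339, 0.0221], np.float64(0.0005)), ([0.6436, -0.0828, 0.0206], np.float64(0.0004)), ([0.5137, -0.1009, 0.0201], np.float64(0.0005))]
s t [([0.5978, 0.2529, 0.0218], np.float64(0.0002)), ([0.469, 0.2342, 0.0223], np.float64(0.0008)), ([0.6439, -0.0826, 0.0205], np.float64(0.0005)), ([0.5136, -0.1005, 0.0206], np.float64(0.0001))]
w ((587.987548828125, 160.30894470214844), (24.383468627929688, 102.47102355957031), 7.835684299468994)
w ((499.13134765625, 149.21041870117188), (112.4190902709961, 38.69155502319336), 84.84017181396484)
w lip centre [0.5436 0.1548] sep 0.0895 -> mouth [0.5509 0.1003] from holes [0.5522 0.1028] lat diff mm 1.6
s ((587.122314453125, 161.62730407714844), (23.719161987304688, 111.40167999267578), 7.699162483215332)
s ((496.8578186035156, 145.03369140625), (122.41481018066406, 32.903236389160156), 88.48
[... 363 characters left out ...]
933 -> mouth [0.5507 0.1052] from holes [0.5523 0.1033] lat diff mm 1.3Traceback (most recent call last):
  File "lips.py", line 15, in <module>
    m=np.zeros(I[k].shape[:2],bool);m[y0:y1,x0:x1]=(I[k].max(2)<60)[y0:y1,x0:x1];m=big(m)
                                                                                   ~~~^^^
  File "meas.py", line 3, in big
    n,l,s,_=cv2.connectedComponentsWithStats(m.astype(np.uint8)); return l==1+np.argmax(s[1:,4])
                                                                              ~~~~~~~~~^^^^^^^^^
    return _wrapfunc(a, 'argmax', axis=axis, out=out, **kwds)
    return bound(*args, **kwds)
ValueError: attempt to get argmax of an empty sequence
```

```bash
python3 -m creep '{"deltas":[[0.2,1.5,2,0,0,0.02,1.5],[0.4,3.5,5,0,0,0.046,1.5],[0.66,5.67,9,0,0,0.046,1.5],[0.66,5.67,13,0,0,0.046,1.5],[0.66,5.67,16,0,0,0.046,1.5],[0.66,5.67,18,0,0,0.046,1.5],[0.66,5.67,18.7,0,0,0.046,1.5],[0.66,5.67,18.7,0,0,0.046,1.5]]}'; python3 - <<'E'
from h import *
c=cam("wrist");p,d=arm.capture("wrist");np.savez("w1.npz",p=p,d=d,K=c[0],R=c[1],t=c[2])
cv2.imwrite("pics/w1.png",p[:,:,::-1]);print(arm.get_state()["ft_force"],arm.get_state()["opening"])
E
```

```text
time_s: 2.55
eef_pos: [0.5674, -0.0603, 0.0647]
orientation: [-3.142, 0.003, -0.076]
ft_force: [0.1, 0.1, 0.0]
opening: 0.015
grasp_force: 0.0
[ 0.58255012  0.30967809 -0.09711695] 0.015099620076983558
```

View pics/w1.png

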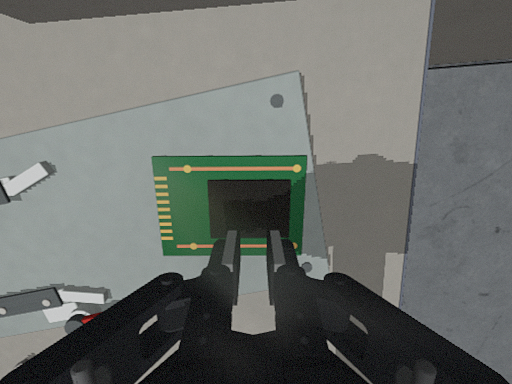

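The fingers are centred on the pad, with the tips at (230–270, 232) and the pad centre near x=249. Now I descend slowly.

```bash
python3 -m creep '{"deltas":[[0.1,-0.1,0.6,0,0,0,1.5],[0.1,-0.1,1.2,0,0,0,1.5],[0.1,-0.1,1.5,0,0,0,1.5],[0.1,-0.1,1.6,0,0,0,1.5],[0.1,-0.1,1.65,0,0,0,1.5],[0.1,-0.1,1.65,0,0,0,1.5]]}'
```

```text
time_s: 3.2
eef_pos: [0.5698, -0.0584, 0.0491]
orientation: [3.142, -0.0, -0.074]
ft_force: [0.3, -0.8, -0.2]
opening: 0.0148
grasp_force: 0.0
```

```bash
python3 -m creep '{"deltas":[[0,0,0.06,0,0,0,1.5],[0,0,0.12,0,0,0,1.5],[0,0,0.17,0,0,0,1.5],[0,0,0.17,0,0,0,1.5]]}'; python3 -m creep '{"deltas":[[0,0,0.04,0,0,0,1.5],[0,0,0.08,0,0,0,1.5],[0,0,0.08,0,0,0,1.5]]}'
```

```text
time_s: 3.6
eef_pos: [0.5697, -0.0584, 0.0473]
orientation: [-3.142, 0.0, -0.074]
ft_force: [0.1, 0.3, 0.1]
opening: 0.015
grasp_force: 0.0
time_s: 3.9
eef_pos: [0.5697, -0.0584, 0.0464]
orientation: [-3.142, 0.0, -0.074]
ft_force: [0.3, -0.1, 0.0]
opening: 0.0151
grasp_force: 0.0
```

```bash
for i in 1; do python3 -m creep '{"deltas":[[0,0,0.04,0,0,0,1.5],[0,0,0.07,0,0,0,1.5],[0,0,0.07,0,0,0,1.5]]}'; done; python3 -m creep '{"deltas":[[0,0,0.03,0,0,0,1.5],[0,0,0.05,0,0,0,1.5],[0,0,0.05,0,0,0,1.5]]}'
```

```text
time_s: 4.2
eef_pos: [0.5697, -0.0584, 0.0457]
orientation: [-3.142, 0.0, -0.074]
ft_force: [0.4, -0.0, -0.2]
opening: 0.0149
grasp_force: 0.0
time_s: 4.5
eef_pos: [0.5697, -0.0584, 0.0453]
orientation: [-3.142, 0.0, -0.074]
ft_force: [-1.0, -0.5, -0.5]
opening: 0.015
grasp_force: 0.0
```

```bash
python3 -m creep '{"deltas":[[0,0,0.04,0,0,0,1.5],[0,0,0.05,0,0,0,1.5],[0,0,0.05,0,0,0,1.5]]}'; python3 -m creep '{"deltas":[[0,0,0.04,0,0,0,1.5],[0,0,0.05,0,0,0,1.5],[0,0,0.05,0,0,0,1.5]]}'
```

```text
time_s: 4.8
eef_pos: [0.5696, -0.0584, 0.0448]
orientation: [-3.142, 0.0, -0.074]
ft_force: [-0.1, -0.0, -0.0]
opening: 0.0151
grasp_force: 0.0
time_s: 5.1
eef_pos: [0.5697, -0.0584, 0.0443]
orientation: [-3.142, 0.0, -0.074]
ft_force: [-0.2, 0.1, -0.6]
opening: 0.0148
grasp_force: 0.0
```

```bash
python3 -m creep '{"deltas":[[0,0,0.04,0,0,0,1.5],[0,0,0.05,0,0,0,1.5],[0,0,0.05,0,0,0,1.5]]}'; python3 -m creep '{"deltas":[[0,0,0.04,0,0,0,1.5],[0,0,0.05,0,0,0,1.5],[0,0,0.05,0,0,0,1.5]]}'
```

```text
time_s: 5.4
eef_pos: [0.5697, -0.0584, 0.0438]
orientation: [3.142, 0.0, -0.074]
ft_force: [0.1, 0.5, -0.7]
opening: 0.0151
grasp_force: 0.0
time_s: 5.7
eef_pos: [0.5697, -0.0584, 0.0433]
orientation: [-3.142, 0.0, -0.074]
ft_force: [-0.2, 0.5, 0.6]
opening: 0.0152
grasp_force: 0.0
```

```bash
python3 -m creep '{"deltas":[[0,0,0.04,0,0,0,1.5],[0,0,0.05,0,0,0,1.5],[0,0,0.05,0,0,0,1.5]]}'; python3 -m creep '{"deltas":[[0,0,0.04,0,0,0,1.5],[0,0,0.05,0,0,0,1.5],[0,0,0.05,0,0,0,1.5]]}'
```

```text
time_s: 6.0
eef_pos: [0.5697, -0.0584, 0.0428]
orientation: [-3.142, 0.0, -0.074]
ft_force: [-0.1, 0.3, 0.7]
opening: 0.0152
grasp_force: 0.0
time_s: 6.3
eef_pos: [0.5697, -0.0584, 0.0423]
orientation: [-3.142, 0.0, -0.074]
ft_force: [0.7, -0.4, 0.6]
opening: 0.0152
grasp_force: 0.0
```

```bash
python3 -m creep '{"deltas":[[0,0,0.03,0,0,0,1.5],[0,0,0.05,0,0,0,1.5],[0,0,0.05,0,0,0,1.5]]}'|grep -e eef -e ft; python3 -m creep '{"deltas":[[0,0,0.03,0,0,0,1.5],[0,0,0.05,0,0,0,1.5],[0,0,0.05,0,0,0,1.5]]}'|grep -e eef -e ft
```

```text
eef_pos: [0.5697, -0.0584, 0.0418]
ft_force: [0.0, 0.5, 0.1]
eef_pos: [0.5697, -0.0584, 0.0413]
ft_force: [-0.8, 0.3, 0.4]
```

```bash
python3 -m creep '{"deltas":[[0,0,0.03,0,0,0,1.5],[0,0,0.05,0,0,0,1.5],[0,0,0.05,0,0,0,1.5]]}'|grep -e eef -e ft; python3 -m creep '{"deltas":[[0,0,0.03,0,0,0,1.5],[0,0,0.05,0,0,0,1.5],[0,0,0.05,0,0,0,1.5]]}'|grep -e eef -e ft
```

```text
eef_pos: [0.5697, -0.0584, 0.0408]
ft_force: [-0.1, -0.8, 0.1]
eef_pos: [0.5697, -0.0584, 0.0403]
ft_force: [-0.3, 0.0, 0.2]
```

```bash
python3 -m creep '{"deltas":[[0,0,0.03,0,0,0,1.5],[0,0,0.05,0,0,0,1.5],[0,0,0.05,0,0,0,1.5]]}'|grep -e eef -e ft; python3 -m creep '{"deltas":[[0,0,0.03,0,0,0,1.5],[0,0,0.05,0,0,0,1.5],[0,0,0.05,0,0,0,1.5]]}'|grep -e eef -e ft
python3 - <<'E'
from h import *
c=cam("side");p,d=arm.capture("side")
b=cv2.resize(p[230:350,200:360,::-1],None,fx=5,fy=5,interpolation=cv2.INTER_CUBIC);cv2.imwrite("pics/s1.png",b)
E
```

```text
eef_pos: [0.5697, -0.0584, 0.0398]
ft_force: [0.4, -0.6, -0.2]
eef_pos: [0.5697, -0.0584, 0.0393]
ft_force: [0.5, -0.1, 0.0]
```

View pics/s1.png

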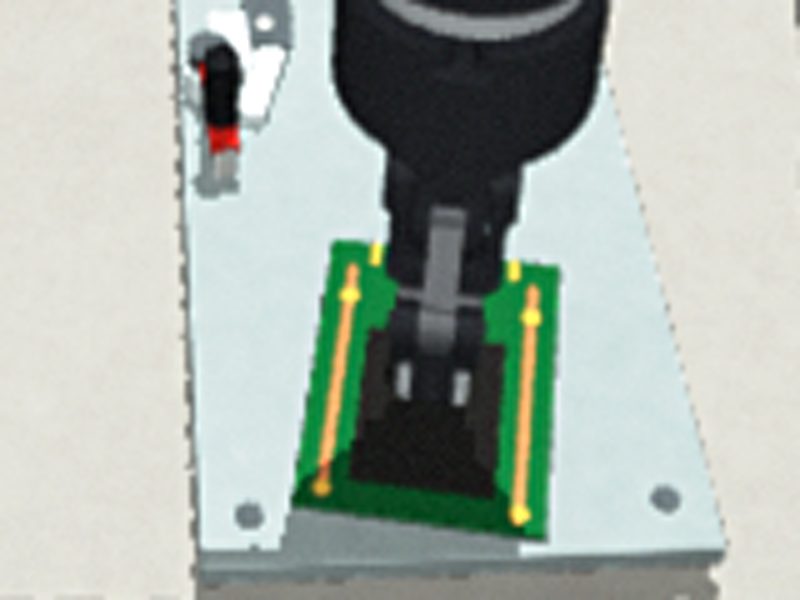

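The tips look to be still above the pad: the near finger ends at (430,405) in this crop, and the pad's far and near edges are at y≈330 and 495. I'll measure the gap from depth.

```bash
python3 - <<'E'
from h import *
c=cam("side");p,d=arm.capture("side");W=cloud(c,d)
for v in range(300,330,1): print(v,[tuple((W[v,u]*1000).round(0).astype(int).tolist()) for u in (284,286,289)],p[v,286])
E
```

```text
300 [(562, -113, 123), (565, -111, 120), (569, -119, 131)] [47 51 52]
301 [(563, -108, 114), (565, -111, 118), (569, -113, 121)] [30 33 35]
302 [(563, -98, 99), (540, -511, 621), (570, -110, 115)] [25 31 34]
303 [(564, -79, 73), (566, -99, 98), (571, -98, 97)] [26 27 32]
304 [(565, -80, 71), (568, -78, 69), (572, -80, 72)] [31 33 37]
305 [(565, -80, 69), (568, -79, 69), (572, -81, 72)] [26 28 34]
306 [(565, -81, 68), (568, -80, 67), (572, -83, 71)] [30 32 35]
307 [(565, -80, 65), (568, -77, 61), (572, -82, 68)] [31 33 38]
308 [(565, -80, 62), (568, -78, 59), (573, -80, 63)] [30 31 34]
309 [(565, -81, 60), (568, -79, 59), (573, -81, 62)] [31 32 38]
310 [(565, -78, 55), (569, -79, 56), (573, -80, 59)] [19 22 24]
311 [(567, -59, 27), (570, -59, 27), (575, -56, 24)] [25 27 26]
312 [(567, -60, 26), (570, -61, 27), (575, -60, 27)] [22 22 21]
313 [(567, -63, 27), (570, -63, 27), (575, -62, 26)] [25 25 26]
314 [(567, -64, 26), (570, -64, 26), (575, -63, 26)] [24 24 24]
315 [(567, -66, 26), (570, -67, 27), (575, -65, 26)] [26 30 25]
316 [(567, -68, 26), (570, -68, 26), (575, -67, 25)] [22 24 26]
317 [(567, -70, 26), (570, -69, 25), (575, -69, 25)] [23 23 19]
318 [(567, -72, 26), (570, -72, 26), (575, -71, 26)] [30 32 29]
319 [(567, -74, 26), (570, -74, 26), (575, -74, 27)] [25 24 23]
320 [(567, -75, 26), (570, -75, 25), (575, -75, 26)] [22 23 20]
321 [(567, -77, 25), (570, -77, 26), (575, -77, 26)] [24 26 24]
322 [(567, -80, 27), (570, -79, 25), (575, -79, 26)] [22 23 20]
323 [(567, -81, 26), (570, -81, 25), (575, -81, 26)] [27 27 27]
324 [(567, -83, 26), (570, -84, 27), (575, -83, 27)] [25 24 24]
325 [(567, -85, 25), (570, -85, 26), (575, -87, 29)] [21 22 20]
326 [(567, -87, 26), (571, -86, 25), (575, -86, 26)] [29 27 31]
327 [(567, -89, 26), (570, -89, 26), (575, -88, 26)] [24 27 22]
328 [(567, -90, 24), (571, -88, 23), (575, -91, 27)] [ 9 52 24]
329 [(568, -90, 22), (571, -90, 23), (575, -90, 24)] [11 78 36]
```

```bash
python3 - <<'E'
from h import *
f=np.load("w1.npz");c=(f["K"],f["R"],f["t"]);W=cloud(c,f["d"])
for u in (231,236,251,268,273):
  print(u,[(v,(W[v,u]*1000).round(0).astype(int).tolist()) for v in range(224,262,3)])
E
```

```text
231 [(224, [558, -44, 25]), (227, [556, -44, 26]), (230, [578, -50, 77]), (233, [579, -50, 81]), (236, [578, -50, 84]), (239, [578, -51, 87]), (242, [578, -51, 91]), (245, [579, -51, 95]), (248, [578, -51, 96]), (251, [578, -52, 100]), (254, [578, -52, 101]), (257, [578, -52, 105]), (260, [578, -52, 107])]
236 [(224, [558, -48, 26]), (227, [555, -48, 25]), (230, [578, -53, 77]), (233, [578, -53, 81]), (236, [578, -53, 84]), (239, [578, -53, 88]), (242, [578, -54, 91]), (245, [578, -54, 94]), (248, [578, -54, 97]), (251, [578, -54, 99]), (254, [578, -54, 102]), (257, [578, -54, 104]), (260, [578, -55, 107])]
251 [(224, [557, -59, 26]), (227, [555, -59, 25]), (230, [552, -59, 25]), (233, [550, -58, 25]), (236, [547, -58, 26]), (239, [544, -58, 24]), (242, [541, -58, 23]), (245, [538, -58, 23]), (248, [535, -57, 23]), (251, [532, -57, 22]), (254, [530, -57, 23]), (257, [525, -57, 19]), (260, [523, -56, 21])]
268 [(224, [556, -72, 25]), (227, [554, -72, 26]), (230, [576, -70, 75]), (233, [577, -70, 80]), (236, [577, -70, 84]), (239, [577, -70, 88]), (242, [575, -70, 88]), (245, [574, -70, 88]), (248, [573, -70, 89]), (251, [571, -69, 89]), (254, [569, -69, 89]), (257, [568, -69, 90]), (260, [567, -69, 91])]
273 [(224, [556, -76, 25]), (227, [553, -75, 25]), (230, [576, -73, 76]), (233, [577, -73, 81]), (236, [576, -73, 83]), (239, [576, -72, 87]), (242, [576, -72, 90]), (245, [577, -72, 94]), (248, [577, -72, 96]), (251, [576, -72, 99]), (254, [577, -71, 102]), (257, [577, -71, 105]), (260, [577, -71, 108])]
```

Both cameras put the fingertips about 10 mm above the TCP height, not 19 mm below it, so there is still a gap of about 23 mm. I'll descend 18 mm and then continue in small steps.

```bash
python3 -m creep '{"deltas":[[0,0,0.3,0,0,0,1.5],[0,0,0.7,0,0,0,1.5],[0,0,1.1,0,0,0,1.5],[0,0,1.4,0,0,0,1.5],[0,0,1.6,0,0,0,1.5],[0,0,1.7,0,0,0,1.5],[0,0,1.7,0,0,0,1.5]]}'|grep -e eef -e ft;  python3 - <<'E'
from h import *
s=arm.get_state();c=cam("side");p,d=arm.capture("side");W=cloud(c,d);print(s["ft_force"])
for v in range(300,330,2): print(v,[tuple((W[v,u]*1000).round(0).astype(int).tolist()) for u in (284,286,289)],p[v,286])
E
```

```text
eef_pos: [0.5696, -0.0584, 0.0221]
ft_force: [0.1, 0.7, -0.2]
[ 0.10632949  0.74098061 -0.17323333]
300 [(562, -118, 129), (565, -117, 127), (569, -118, 129)] [91 96 98]
302 [(562, -120, 127), (565, -120, 128), (569, -120, 128)] [108 113 116]
304 [(562, -122, 126), (565, -121, 124), (569, -122, 127)] [88 92 95]
306 [(562, -122, 120), (565, -123, 123), (569, -124, 124)] [61 64 66]
308 [(563, -113, 104), (566, -113, 105), (570, -113, 106)] [41 45 49]
310 [(564, -97, 79), (567, -98, 81), (572, -98, 82)] [22 23 29]
312 [(566, -79, 51), (569, -80, 52), (573, -81, 54)] [30 32 36]
314 [(566, -77, 44), (569, -75, 41), (574, -82, 51)] [30 32 35]
316 [(566, -80, 43), (569, -81, 44), (574, -82, 46)] [31 32 35]
318 [(567, -73, 27), (570, -71, 26), (575, -71, 26)] [20 22 20]
320 [(567, -74, 24), (570, -75, 26), (575, -75, 26)] [27 26 26]
322 [(567, -80, 26), (570, -80, 27), (575, -79, 26)] [26 26 27]
324 [(567, -84, 27), (570, -82, 24), (575, -82, 26)] [23 21 22]
326 [(567, -87, 26), (570, -87, 26), (575, -86, 25)] [27 27 27]
328 [(568, -89, 23), (571, -88, 23), (575, -89, 24)] [12 52 27]
```

```bash
python3 -m creep '{"deltas":[[0,0,0.1,0,0,0,1.5],[0,0,0.2,0,0,0,1.5],[0,0,0.27,0,0,0,1.5],[0,0,0.3,0,0,0,1.5],[0,0,0.3,0,0,0,1.5]]}'|grep -e eef -e ft;python3 -m creep '{"deltas":[[0,0,0.04,0,0,0,1.5],[0,0,0.07,0,0,0,1.5],[0,0,0.07,0,0,0,1.5]]}'|grep -e eef -e ft;python3 -m creep '{"deltas":[[0,0,0.04,0,0,0,1.5],[0,0,0.07,0,0,0,1.5],[0,0,0.07,0,0,0,1.5]]}'|grep -e eef -e ft;
```

```text
eef_pos: [0.5697, -0.0584, 0.0192]
ft_force: [-0.3, 1.1, -0.2]
eef_pos: [0.5697, -0.0584, 0.0186]
ft_force: [-0.2, 1.2, -0.0]
eef_pos: [0.5696, -0.0584, 0.0178]
ft_force: [-0.2, 0.3, -0.4]
```

```bash
python3 -m creep '{"deltas":[[0,0,0.03,0,0,0,1.5],[0,0,0.05,0,0,0,1.5],[0,0,0.05,0,0,0,1.5]]}'|grep -e eef -e ft;python3 -m creep '{"deltas":[[0,0,0.03,0,0,0,1.5],[0,0,0.05,0,0,0,1.5],[0,0,0.05,0,0,0,1.5]]}'|grep -e eef -e ft
```

```text
eef_pos: [0.5698, -0.0585, 0.0176]
ft_force: [-0.8, 0.1, 2.4]
eef_pos: [0.5698, -0.0584, 0.0175]
ft_force: [-1.4, -0.2, 6.1]
```

Contact came at commanded z ≈ 17.4 mm. I'll press to about 12 N.

```bash
python3 -m creep '{"deltas":[[0,0,0.03,0,0,0,1.5],[0,0,0.05,0,0,0,1.5],[0,0,0.07,0,0,0,1.5],[0,0,0.07,0,0,0,1.5]]}'|grep -e eef -e ft
```

```text
eef_pos: [0.5698, -0.0584, 0.0175]
ft_force: [-1.6, 0.9, 10.7]
```

```bash
python3 -m creep '{"deltas":[[0,-0.2,0.02,0,0,-0.01,1.5],[-0.05,-0.6,0.03,0,0,-0.03,1.5],[-0.1,-1.1,0.03,0,0,-0.05,1.5],[-0.15,-1.6,0.03,0,0,-0.07,1.5],[-0.2,-2,0.03,0,0,-0.09,1.5],[-0.25,-2.4,0.03,0,0,-0.1,1.5],[-0.25,-2.6,0.03,0,0,-0.1,1.5],[-0.25,-2.6,0.03,0,0,-0.1,1.5]]}'|grep -e eef -e ft -e ori;  python3 - <<'E'
from h import *
s=arm.get_state();print(s["ft_force"],s["eef_pos"],s["orientation"])
E
```

```text
eef_pos: [0.5713, -0.033, 0.0175]
orientation: [3.14, -0.004, 0.026]
ft_force: [0.8, -1.0, 9.6]
[ 0.7706307  -0.96982754  9.57211429] [ 0.57132509 -0.03295036  0.01752446] [ 3.14001889 -0.0044735   0.02644597]
```

```bash
python3 -m creep '{"deltas":[[0,-0.2,0.02,0,0,-0.01,1.5],[0,-0.6,0.02,0,0,-0.03,1.5],[-0.02,-1.1,0.02,0,0,-0.05,1.5],[-0.04,-1.6,0.02,0,0,-0.07,1.5],[-0.06,-2.1,0.02,0,0,-0.09,1.5],[-0.06,-2.5,0.02,0,0,-0.106,1.5],[-0.06,-2.77,0.02,0,0,-0.106,1.5],[-0.06,-2.77,0.02,0,0,-0.106,1.5]]}'|grep -e eef -e ft -e ori;  python3 - <<'E'
from h import *
c=cam("wrist");s=arm.get_state();p,d=arm.capture("wrist");np.savez("w2.npz",p=p,d=d,K=c[0],R=c[1],t=c[2])
cv2.imwrite("pics/w2.png",p[:,:,::-1]);print(arm.get_state()["ft_force"],s["eef_pos"])
E
```

```text
eef_pos: [0.5703, -0.0052, 0.0175]
orientation: [3.14, -0.005, 0.132]
ft_force: [-0.2, -1.7, 10.4]
[ 0.56516987 -1.58976242  9.62758911] [ 0.5703187  -0.00520002  0.01750171]
```

View pics/w2.png

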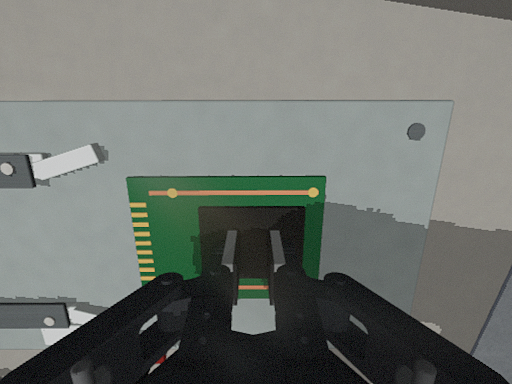

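The board now looks parallel to the fixture: its right edge is at row 177, the plate edge at row 101, and the lip's inner edge at row 186 near the left border. I'll quantify that.

```bash
cat > chk.py <<'E'
from h import *
import sys
M=np.array([.5523,.1031]);yaw=np.radians(97.7);f=np.array([np.cos(yaw),np.sin(yaw)]);l=np.array([-f[1],f[0]])
def fx(c,uv,z):
    p=onplane(c,uv,z)[:2]-M;return (1000*np.array([p@f,p@l])).round(1)
E
python3 - <<'E'
from chk import *
w=np.load("w2.npz");c=(w["K"],w["R"],w["t"]);g=w["p"].astype(int);hsv=cv2.cvtColor(w["p"],cv2.COLOR_RGB2HSV).astype(int)
green=(hsv[...,0]>40)&(hsv[...,0]<90)&(hsv[...,1]>90)
for u in (150,190,230,270,310): v=np.argmax(green[:,u]);print("board edge",u,v,fx(c,(u,v-.5),.024))
for v in (185,200,260): u=np.argmax(green[v]);print("lead",u,v,fx(c,(u-.5,v),.024))
v=g.sum(2)
for u in (20,100,200,300,400):
    e=80+np.argmax(abs(np.diff(v[80:125,u])));print("plate edge",u,e,fx(c,(u,e+.5),.021))
for u in (5,15,25):
    col=v[140:200,u];e=np.argsort(-abs(np.diff(col)))[:4]+140;print("lip",u,[(int(x),fx(c,(u,x+.5),.0295).tolist()) for x in sorted(e)])
for u in (10,30,50): # other lip inner edge
    col=v[290:350,u];e=np.argsort(-abs(np.diff(col)))[:4]+290;print("lip2",u,[(int(x),fx(c,(u,x+.5),.0295).tolist()) for x in sorted(e)])
E
```

```text
board edge 150 178 [-54.9 -41.8]
board edge 190 177 [-76.6 -42.3]
board edge 230 176 [-98.2 -42.8]
board edge 270 176 [-119.8  -42.8]
board edge 310 176 [-141.4  -42.7]
lead 127 185 [-41.6 -37.6]
lead 130 200 [-42.  -28.9]
lead 154 260 [-51.1   9.1]
plate edge 20 101 [  7.7 -81.1]
plate edge 100 99 [-33.1 -82. ]
plate edge 200 99 [-83.8 -81.9]
plate edge 300 99 [-134.6  -81.8]
plate edge 400 99 [-185.4  -81.7]
lip 5 [(152, [14.8, -56.5]), (162, [16.2, -51.4]), (173, [17.8, -45.6]), (174, [17.9, -45.0])]
lip 15 [(152, [9.7, -56.5]), (173, [12.6, -45.6]), (187, [14.6, -38.0]), (188, [14.7, -37.4])]
lip 25 [(151, [4.6, -57.0]), (154, [4.9, -55.5]), (187, [9.3, -38.0]), (188, [9.5, -37.4])]
lip2 10 [(297, [35.8, 31.2]), (302, [36.8, 34.9]), (304, [37.2, 36.3]), (328, [42.0, 54.5])]
lip2 30 [(297, [23.8, 31.3]), (302, [24.7, 34.9]), (304, [25.0, 36.4]), (328, [29.5, 54.6])]
lip2 50 [(302, [12.6, 34.9]), (325, [16.4, 52.3]), (344, [19.8, 67.4]), (345, [20.0, 68.2])]
```

The board sits about 2.3 mm toward fixture −y, and the measured TCP agrees. I'll correct this while advancing to the mouth.

```bash
python3 -m creep '{"deltas":[[-0.05,-0.2,0.03,0,0,0,1.5],[-0.12,-0.6,0.03,0,0,0,1.5],[-0.2,-1.1,0.03,0,0,0,1.5],[-0.25,-1.7,0.03,0,0,0,1.5],[-0.25,-2.3,0.03,0,0,0,1.5],[-0.25,-2.8,0.03,0,0,0,1.5],[-0.25,-3.2,0.03,0,0,0,1.5],[-0.25,-3.4,0.03,0,0,0,1.5],[-0.25,-3.5,0.03,0,0,0,1.5],[-0.25,-3.5,0.03,0,0,0,1.5]]}'|grep -e eef -e ft -e ori;  cat >chk2.py <<'E'
from chk import *
c=cam("wrist");s=arm.get_state();p,d=arm.capture("wrist");np.savez("wl.npz",p=p,d=d)
hsv=cv2.cvtColor(p,cv2.COLOR_RGB2HSV).astype(int);v=p.astype(int).sum(2)
green=(hsv[...,0]>40)&(hsv[...,0]<90)&(hsv[...,1]>90);green=cv2.morphologyEx(green.astype(np.uint8),cv2.MORPH_OPEN,np.ones((3,3)))
for u in (150,190,230,270,300):
    q=np.argmax(green[:,u]);e=80+np.argmax(abs(np.diff(v[80:120,u])))
    print("edge",u,q,fx(c,(u,q-.5),.024),"plate",fx(c,(u,e+.5),.021))
q=s["eef_pos"][:2]-M;print("tcp fixt",1000*q@f,1000*q@l,s["orientation"],arm.get_state()["ft_force"])
E
python3 chk2.py
```

```text
eef_pos: [0.5637, 0.0289, 0.0175]
orientation: [3.139, -0.006, 0.132]
ft_force: [0.7, -1.9, 11.6]
edge 150 196 [-19.  -29.5] plate [-24.  -81.9]
edge 190 177 [-41.9 -40.3] plate [-44.2 -81.8]
edge 230 176 [-63.5 -40.9] plate [-64.4 -81.3]
edge 270 176 [-85.1 -40.8] plate [-84.6 -81.3]
edge 300 176 [-101.3  -40.8] plate [-99.8 -81.8]
tcp fixt -75.0636846784248 -1.3589164500288233 [ 3.13934087 -0.00586738  0.13249034] [ 0.38450026 -2.46499885 10.60605958]
```

```bash
python3 -m creep '{"deltas":[[-0.03,-0.3,0.02,0,0,0,1.5],[-0.03,-0.8,0.02,0,0,0,1.5],[-0.03,-1.4,0.02,0,0,0,1.5],[-0.03,-2,0.02,0,0,0,1.5],[-0.03,-2.6,0.02,0,0,0,1.5],[-0.03,-3.2,0.02,0,0,0,1.5],[-0.03,-3.7,0.02,0,0,0,1.5],[-0.03,-4,0.02,0,0,0,1.5],[-0.03,-4.2,0.02,0,0,0,1.5],[-0.03,-4.2,0.02,0,0,0,1.5]]}'|grep -e eef -e ft -e ori; python3 chk2.py
```

```text
eef_pos: [0.5581, 0.0708, 0.0175]
orientation: [3.14, -0.006, 0.133]
ft_force: [0.5, -2.3, 12.5]
edge 150 185 [ 22.5 -35.9] plate [ 18.3 -81.9]
edge 190 177 [  0.4 -40.3] plate [ -1.9 -81.8]
edge 230 176 [-21.3 -40.9] plate [-22.1 -81.8]
edge 270 176 [-42.9 -40.8] plate [-42.4 -81.3]
edge 300 176 [-59.1 -40.8] plate [-57.5 -81.8]
tcp fixt -32.80726077447539 -1.373891865740854 [ 3.13972472 -0.00630418  0.1325659 ] [ 0.81035582 -2.2169166  13.88627527]
```

```bash
python3 -m creep '{"deltas":[[0,-0.3,0,0,0,0,1.5],[0,-0.8,0,0,0,0,1.5],[0,-1.4,0,0,0,0,1.5],[0,-2,0,0,0,0,1.5],[0,-2.7,0,0,0,0,1.5],[0,-3.4,0,0,0,0,1.5],[0,-4.1,0,0,0,0,1.5],[0,-4.8,0,0,0,0,1.5],[0,-5.4,0,0,0,0,1.5],[0,-5.8,0,0,0,0,1.5]]}'|grep -e eef -e ft -e ori; python3 chk2.py
```

```text
eef_pos: [0.5502, 0.1284, 0.0174]
orientation: [3.14, -0.006, 0.133]
ft_force: [0.9, -3.9, 11.4]
edge 150 185 [ 80.7 -35.9] plate [ 76.5 -81.9]
edge 190 185 [ 58.9 -35.8] plate [ 56.3 -81.9]
edge 230 184 [ 37.  -36.4] plate [ 36.1 -81.3]
edge 270 184 [ 15.2 -36.3] plate [ 15.8 -81.3]
edge 300 176 [ -0.9 -40.8] plate [  0.6 -81.3]
tcp fixt 25.373389274017153 -1.347454268315439 [ 3.13991326 -0.00594078  0.13278979] [ 1.13933111 -2.658884   13.17295253]
```

```bash
python3 -m creep '{"deltas":[[0,-0.2,0.02,0,0,0,1.5],[0,-0.4,0.02,0,0,0,1.5],[0,-0.6,0.02,0,0,0,1.5],[0,-0.8,0.02,0,0,0,1.5],[0,-0.9,0.02,0,0,0,1.5],[0,-0.9,0.02,0,0,0,1.5]]}'|grep -e eef -e ft -e ori; python3 chk2.py|tail -1;python3 -m creep '{"deltas":[[0,-0.1,0,0,0,0,1.5],[0,-0.2,0,0,0,0,1.5],[0,-0.3,0,0,0,0,1.5],[0,-0.3,0,0,0,0,1.5]]}'|grep -e eef -e ft -e ori; python3 chk2.py|tail -1
```

```text
eef_pos: [0.5494, 0.1359, 0.0174]
orientation: [3.138, -0.006, 0.133]
ft_force: [0.3, -7.6, 14.6]
tcp fixt 32.845149524865796 -1.5129285030895898 [ 3.13799349 -0.00617804  0.1334259 ] [ 0.8808727  -8.87681573 14.4205385 ]
eef_pos: [0.549, 0.1385, 0.0174]
orientation: [3.138, -0.006, 0.133]
ft_force: [1.2, -9.3, 14.5]
tcp fixt 35.541711984838834 -1.5242027508904956 [ 3.13772789 -0.00615083  0.13332672] [ 1.51952962 -9.20083999 14.62722565]
```

```bash
python3 -m creep '{"deltas":[[0,-0.1,0,0,0,0,1.5],[0,-0.2,0,0,0,0,1.5],[0,-0.3,0,0,0,0,1.5],[0,-0.4,0,0,0,0,1.5],[0,-0.4,0,0,0,0,1.5]]}'|grep -e eef -e ft ; python3 chk2.py|tail -2;python3 -m creep '{"deltas":[[0,-0.05,0,0,0,0,1.5],[0,-0.1,0,0,0,0,1.5],[0,-0.1,0,0,0,0,1.5]]}'|grep -e eef -e ft; python3 chk2.py|tail -1
```

```text
eef_pos: [0.5485, 0.1425, 0.0174]
ft_force: [1.1, -9.1, 14.0]
edge 300 184 [ 13.1 -36.4] plate [ 14.9 -81.9]
tcp fixt 39.57240028089433 -1.5068005406915372 [ 3.13778861 -0.00607763  0.13332347] [ 1.826575   -8.96671245 14.23927751]
eef_pos: [0.5483, 0.1434, 0.0174]
ft_force: [1.5, -8.7, 14.1]
tcp fixt 40.49173060078912 -1.4856032918277182 [ 3.13770953 -0.0060549   0.1332882 ] [ 1.96668197 -9.82926725 14.25365994]
```

```bash
python3 -m creep '{"deltas":[[0,-0.05,0,0,0,0,1.5],[0,-0.1,0,0,0,0,1.5],[0,-0.1,0,0,0,0,1.5]]}'|grep -e eef -e ft;python3 -m creep '{"deltas":[[0,-0.05,0,0,0,0,1.5],[0,-0.06,0,0,0,0,1.5],[0,-0.06,0,0,0,0,1.5]]}'|grep -e eef -e ft; python3 chk2.py|tail -1
```

```text
eef_pos: [0.5482, 0.1444, 0.0174]
ft_force: [1.4, -9.6, 14.5]
eef_pos: [0.5482, 0.1446, 0.0174]
ft_force: [1.2, -11.6, 14.3]
tcp fixt 41.688123871799185 -1.4896399199848034 [ 3.137111   -0.00600673  0.13356114] [  1.76246945 -10.3493036   13.67302211]
```

```bash
python3 -m creep '{"deltas":[[0,-0.02,0,0,0,0,1.5],[0,-0.04,0,0,0,0,1.5],[0,-0.04,0,0,0,0,1.5]]}'|grep -e eef -e ft; python3 chk2.py|tail -1; python3 - <<'E'
from chk import *
p=np.load("wl.npz")["p"];hsv=cv2.cvtColor(p,cv2.COLOR_RGB2HSV).astype(int)
c=cam("wrist")
g=(hsv[...,0]>40)&(hsv[...,0]<90)&(hsv[...,1]>90)
for v in (186,192,198,204,210): u=np.where(g[v])[0];print(v,u.min(),fx(c,(u.min()-.5,v),.024),u.max(),fx(c,(u.max()+.5,v),.024))
E
```

```text
eef_pos: [0.5482, 0.1446, 0.0174]
ft_force: [1.6, -12.1, 14.1]
tcp fixt 41.7113632940716 -1.4675850908930463 [ 3.13655842 -0.00589348  0.13372252] [  1.14507456 -11.96597195  13.56619669]
186 128 [109.3 -35.2] 325 [  1.2 -35. ]
192 128 [109.8 -31.7] 325 [  1.  -31.5]
198 129 [109.7 -28.3] 324 [  1.2 -28. ]
204 125 [112.4 -24.7] 324 [  1.  -24.5]
210 130 [110.1 -21.1] 323 [  1.3 -20.9]
```

The board is home: the TCP stays put while the force rises, and the edges read 1 to 110 mm in. I'll lift straight up, then look at the latch.

```bash
python3 -m creep '{"deltas":[[0,0,-0.1,0,0,0,1.5],[0,0,-0.3,0,0,0,1.5],[0,0,-0.8,0,0,0,1.5],[0,0,-2,0,0,0,1.5],[0,0,-4,0,0,0,1.5],[0,0.5,-7,0,0,0,1.5],[-0.5,1,-10,0,0,0,1.5],[-1,2,-12,0,0,0,3],[-1,2,-13,0,0,0,3],[-1,2,-13,0,0,0,3]]}'; python3 - <<'E'
from chk import *
c=cam("wrist");p,d=arm.capture("wrist");np.savez("w3.npz",p=p,d=d,K=c[0],R=c[1],t=c[2]);cv2.imwrite("pics/w3.png",p[:,:,::-1])
ps,ds=arm.capture("side");np.savez("s3.npz",p=ps,d=ds)
E
```

```text
time_s: 19.85
eef_pos: [0.5386, 0.127, 0.1469]
orientation: [-3.141, -0.004, 0.132]
ft_force: [0.3, -0.5, 0.2]
opening: 0.0297
grasp_force: 0.0
```

View pics/w3.png

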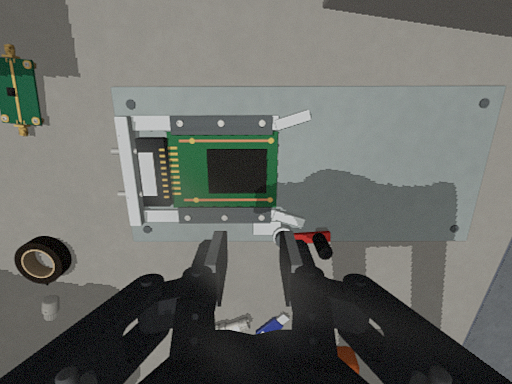

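The board is fully in under the lips. The latch pivot is at (283,236), the bar runs to (330,236), and the knob's top is near (325,251). Computing the knob position next.

```bash
python3 - <<'E'
from chk import *
from meas import big
w=np.load("w3.npz");c=(w["K"],w["R"],w["t"]);W=cloud(c,w["d"]);p=w["p"]
m=np.zeros(p.shape[:2],bool);m[228:262,300:340]=(p.max(2)<70)[228:262,300:340]&(W[228:262,300:340,2]>.035);m=big(m)
q=np.argwhere(m)[:,::-1];print("px",q.min(0),q.max(0))
Z=W[m][:,2];print("z pct",np.percentile(Z,[2,50,98]).round(4))
r=cv2.minAreaRect(q.astype(np.float32));print(r,cv2.boxPoints(r).round(0).tolist())
top=W[m&(W[...,2]>.067)];print("top face mean",top.mean(0).round(4),len(top))
rel=top.mean(0)[:2]-M;k=np.array([rel@f,rel@l])*1000;print("knob fixt",k,"angle",np.arctan2(-(k[0]+7),-(k[1]-70)),np.hypot(k[0]+7,k[1]-70))
s=np.load("s3.npz");cs=cam("side");Ws=cloud(cs,s["d"]);ms=(s["p"].max(2)<75)&(Ws[...,2]>.03)&(Ws[...,2]<.085)
F=(Ws[...,:2]-M);X=F@f*1000;Y=F@l*1000;ms&=(X<0)&(X>-60)&(Y>40)&(Y<100)
if ms.sum():
  q=np.argwhere(ms);print("side",q.min(0),q.max(0),"x",np.percentile(X[ms],[5,50,95]),"y",np.percentile(Y[ms],[5,50,95]),np.percentile(Ws[ms][:,2],[2,98]))
# finger tips in wrist
for u,v in ((210,234),(221,234),(285,234),(293,236)): print(u,[(W[x,u]*1000).round(0).tolist() for x in range(v-6,v+16,4)])
print(arm.get_state()["eef_pos"])
E
```

```text
px [312 232] [332 258]
z pct [0.0405 0.0647 0.0718]
((321.4000549316406, 245.30001831054688), (28.621667861938477, 13.86362075805664), 63.43495178222656) [[309.0, 236.0], [321.0, 229.0], [334.0, 255.0], [322.0, 261.0]]
top face mean [0.4938 0.0536 0.0733] 154
knob fixt [-41.2193291   64.64624531] angle 1.415600345217531 34.635605573753956
side [239 238] [255 247] x [-50.49079664 -47.86704494 -39.41213588] y [61.9420878  67.37203535 72.57845372] [0.04052698 0.07215845]
210 [[478.0, 166.0, 21.0], [473.0, 166.0, 20.0], [468.0, 165.0, 20.0], [542.0, 150.0, 163.0], [541.0, 149.0, 167.0], [545.0, 148.0, 178.0]]
221 [[480.0, 154.0, 21.0], [546.0, 145.0, 162.0], [546.0, 144.0, 166.0], [547.0, 144.0, 171.0], [547.0, 143.0, 175.0], [547.0, 143.0, 179.0]]
285 [[494.0, 86.0, 31.0], [551.0, 110.0, 161.0], [551.0, 111.0, 166.0], [550.0, 111.0, 170.0], [551.0, 112.0, 175.0], [551.0, 112.0, 180.0]]
293 [[487.0, 75.0, 18.0], [551.0, 106.0, 164.0], [551.0, 107.0, 169.0], [551.0, 107.0, 173.0], [551.0, 108.0, 176.0], [551.0, 109.0, 181.0]]
[0.53719763 0.12690274 0.14459181]
```

```bash
python3 -m creep '{"deltas":[[-0.8,1,0,0,0,0,4],[-2,2.5,0,0,0,0,4],[-3.5,4.5,0.5,0,0,0,4],[-4.8,6,1.5,0,0,0,4],[-5.3,6.8,2.5,0,0,0,4],[-5.3,6.8,3,0,0,0,4],[-5.3,6.8,3,0,0,0,4],[-5.3,6.8,3,0,0,0,4]]}'; python3 - <<'E'
from chk import *
s=arm.get_state();q=s["eef_pos"][:2]-M;print("tcp fixt",1000*q@f,1000*q@l)
p,d=arm.capture("wrist");cv2.imwrite("pics/w4.png",p[100:384,100:420,::-1])
E
```

```text
time_s: 20.75
eef_pos: [0.4946, 0.0525, 0.1149]
orientation: [-3.141, -0.0, 0.132]
ft_force: [-0.3, -1.2, 0.4]
opening: 0.0403
grasp_force: 0.0
tcp fixt -42.454159831556574 63.94437866997604
```

View pics/w4.png

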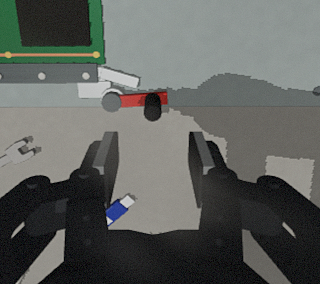

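The knob, at (152,105) in the crop, is centred between the open fingers (x 108 and 198). Now I descend and grip gently.

```bash
python3 -m creep '{"deltas":[[-0.1,0,1,0,0,0,4],[-0.1,0,2.5,0,0,0,4],[-0.1,0,4.5,0,0,0,4],[-0.1,0,6,0,0,0,4],[-0.1,0,7,0,0,0,4],[-0.1,0,7.3,0,0,0,4],[-0.1,0,7.3,0,0,0,4]]}' 20; python3 -m creep '{"deltas":[[0,0,0,0,0,0,2],[0,0,0,0,0,0,1.2],[0,0,0,0,0,0,1.2],[0,0,0,0,0,0,1.2],[0,0,0,0,0,0,1.2]]}' 20
```

```text
time_s: 21.5
eef_pos: [0.4929, 0.0522, 0.0416]
orientation: [-3.141, 0.001, 0.132]
ft_force: [-0.3, -0.1, -0.3]
opening: 0.0402
grasp_force: 0.0
time_s: 22.0
eef_pos: [0.4935, 0.0528, 0.0427]
orientation: [-3.141, -0.002, 0.131]
ft_force: [-0.5, 5.0, 2.7]
opening: 0.013
grasp_force: 19.7
```

```bash
python3 -m creep '{"deltas":[[0.4,-0.08,0,0,0,0,1.2],[0.8,-0.21,0,0,0,0,1.2],[1.12,-0.36,0,0,0,0,1.2],[1.44,-0.53,0,0,0,0,1.2],[1.73,-0.75,0,0,0,0,1.2],[2,-0.98,0,0,0,0,1.2],[2.24,-1.25,0,0,0,0,1.2],[2.47,-1.53,0,0,0,0,1.2],[2.47,-1.53,0,0,0,0,1.2]]}' 20; python3 - <<'E'
from chk import *
s=arm.get_state();q=(s["eef_pos"][:2]-M)*1000;x,y=q@f,q@l;print("tcp fixt",x,y,np.arctan2(-(x+7),70-y))
E
```

```text
time_s: 22.9
eef_pos: [0.5196, 0.0674, 0.043]
orientation: [3.135, -0.007, 0.135]
ft_force: [5.8, -10.1, -0.8]
opening: 0.0134
grasp_force: 19.8
tcp fixt -31.02533190686205 37.147542485109085 0.6314318373759933
```

```bash
cat > latch.py <<'E'
from chk import *
for n in ("side","wrist","top"):
    c=cam(n);p,d=arm.capture(n);W=cloud(c,d);F=W[...,:2]-M;X=F@f*1000;Y=F@l*1000;Z=W[...,2]*1000
    hsv=cv2.cvtColor(p,cv2.COLOR_RGB2HSV).astype(int)
    r=((hsv[...,0]<8)|(hsv[...,0]>172))&(hsv[...,1]>140)&(hsv[...,2]>60)&(X>-70)&(X<20)&(Y>10)&(Y<90)&(d>0)
    if r.sum()<4: print(n,"no red",r.sum());continue
    A=np.stack([X[r],Y[r]],1);print(n,"red",r.sum(),"ctr",A.mean(0).round(1),"x",np.percentile(X[r],[2,98]).round(1),"y",np.percentile(Y[r],[2,98]).round(1),"z",np.percentile(Z[r],[2,98]).round(1),
      "angle ctr",np.arctan2(-(A.mean(0)[0]+7),70-A.mean(0)[1]).round(3), "pca",end=" ")
    e,v=np.linalg.eigh(np.cov(A.T));print(np.degrees(np.arctan2(v[0,1],v[1,1])).round(1),e.round(1))
s=arm.get_state();q=(s["eef_pos"][:2]-M)*1000;x,y=q@f,q@l;print("tcp fixt",x.round(1),y.round(1),"ang",np.arctan2(-(x+7),70-y).round(3),"F",(s["ft_force"][:2]@f).round(1),(s["ft_force"][:2]@l).round(1),s["ft_force"][2].round(1),s["opening"],s["grasp_force"])
E
python3 latch.py
```

```text
side red 81 ctr [-27.4  52. ] x [-43.  -13.2] y [35.  66.5] z [36.3 42. ] angle ctr 0.847 pca -134.1 [  8.9 184.5]
wrist red 115 ctr [-36.9  36. ] x [-40.4 -32.7] y [32.2 41. ] z [35.3 40.7] angle ctr 0.722 pca 12.1 [3.4 6.1]
top no red 1
tcp fixt -31.0 37.1 ang 0.631 F -10.4 -4.3 -1.2 0.012721635385941206 19.71986711025238
```

The grip was turning the knob and slipped along the pads. The side view puts the bar at a≈0.80. I'll open up slightly and push the knob with the trailing finger instead.

```bash
python3 -m creep '{"deltas":[[0,0,0,0,0,0,2.4],[0,0,0,0,0,0,2.4],[0,0,0,0,0,0,2.4],[0.1,-0.3,0,0,0,0,2.4],[0.2,-0.6,0,0,0,0,2.4],[0.3,-0.9,0,0,0,0,2.4],[0.4,-1.2,0,0,0,0,2.4],[0.5,-1.5,0,0,0,0,2.4],[0.5,-1.5,0,0,0,0,2.4]]}'; python3 latch.py
```

```text
time_s: 23.95
eef_pos: [0.5199, 0.0863, 0.0424]
orientation: [3.141, -0.002, 0.133]
ft_force: [1.6, -3.0, 0.5]
opening: 0.024
grasp_force: 1.0
side red 85 ctr [-16.7  46. ] x [-27.6  -1.4] y [24.4 62.5] z [32.2 41.2] angle ctr 0.382 pca 26.2 [ 21.8 166.9]
wrist red 402 ctr [-15.8  39.3] x [-25.9  -5.4] y [22.9 62.5] z [35.8 40.4] angle ctr 0.28 pca 21.3 [  9.3 257.5]
top no red 0
tcp fixt -12.3 36.0 ang 0.155 F -1.6 -1.4 0.9 0.02429202883471195 0.8150115050375462
```

```bash
python3 -m creep '{"deltas":[[0.05,-0.3,0,0,0,0,2.4],[0.1,-0.6,0,0,0,0,2.4],[0.1,-0.8,0,0,0,0,2.4],[0.1,-0.95,0,0,0,0,2.4],[0.1,-1.05,0,0,0,0,2.4],[0.1,-1.05,0,0,0,0,2.4]]}'; python3 latch.py
```

```text
time_s: 24.7
eef_pos: [0.5173, 0.0969, 0.0419]
orientation: [-3.141, 0.001, 0.132]
ft_force: [0.7, -0.2, 1.1]
opening: 0.024
grasp_force: 0.2
side red 78 ctr [-9.9 43.5] x [-14.7  -2.9] y [22.2 60.8] z [35.4 41.6] angle ctr 0.111 pca 2.7 [ 16.3 154.2]
wrist red 261 ctr [-7.3 26.4] x [-12.6  -2.3] y [21.1 62.3] z [34.1 40.4] angle ctr 0.007 pca 7.0 [ 9.7 78.3]
top no red 0
tcp fixt -1.6 35.7 ang -0.156 F -0.7 0.1 0.0 0.024067649551902333 0.0
```

```bash
python3 -m creep '{"deltas":[[0,-0.1,0,0,0,0,2.4],[0,-0.2,0,0,0,0,2.4],[0,-0.2,0,0,0,0,2.4]]}'|grep -e eef -e ft -e gras;python3 -m creep '{"deltas":[[0,-0.1,0,0,0,0,2.4],[0,-0.1,0,0,0,0,2.4]]}'|grep -e eef -e ft -e gras; python3 latch.py
```

```text
eef_pos: [0.5172, 0.0978, 0.0418]
ft_force: [-0.1, -4.3, -1.8]
grasp_force: 2.3
eef_pos: [0.5171, 0.0979, 0.0418]
ft_force: [0.2, -8.0, -0.4]
grasp_force: 4.0
side red 87 ctr [-9.5 42.7] x [-15.8  10.6] y [21.4 61.7] z [28.2 44.6] angle ctr 0.091 pca 0.1 [ 27.7 162. ]
wrist red 252 ctr [-6.6 26. ] x [-11.6  -1.9] y [21.  61.6] z [35.1 40.4] angle ctr -0.009 pca 4.2 [ 9.3 68.8]
top no red 0
tcp fixt -0.4 35.5 ang -0.188 F -8.2 0.9 -0.9 0.02384254961746186 3.8790446519851685
```

The latch is on its stop: the force rose from 4 to 8 N with no motion. I'll back off to centre the fingers, lift clear, and check the final state.

```bash
python3 -m creep '{"deltas":[[0,0.3,0,0,0,0,2.4],[0,0.7,0,0,0,0,2.4],[0,0.7,0,0,0,0,2.4],[0,0.7,-1,0,0,0,2.4],[0,0.7,-3,0,0,0,2.4],[0,0.7,-6,0,0,0,2.4],[0,0.7,-9,0,0,0,2.4],[0,0.7,-12,0,0,0,2.4],[0,0.7,-13,0,0,0,2.4],[0,0.7,-13,0,0,0,2.4]]}'; python3 latch.py; python3 - <<'E'
from chk import *
for n in("side","wrist"):
    c=cam(n);p,d=arm.capture(n);W=cloud(c,d);F=W[...,:2]-M;X=F@f*1000;Y=F@l*1000
    h=cv2.cvtColor(p,cv2.COLOR_RGB2HSV).astype(int)
    g=(h[...,0]>40)&(h[...,0]<90)&(h[...,1]>110)&(abs(Y)<45)&(X>-30)&(X<130)
    if g.sum(): print(n,g.sum(),"board x",np.percentile(X[g],[1,99]).round(1),"y",np.percentile(Y[g],[1,99]).round(1),"z",np.percentile(W[g][:,2],[5,50,95]).round(4))
    k=(p.max(2)<70)&(W[...,2]>.05)&(W[...,2]<.08)&(X>-60)&(X<30)&(Y>10)&(Y<80)
    if k.sum(): print(n,"knob",X[k].mean().round(1),Y[k].mean().round(1))
E
```

```text
time_s: 26.5
eef_pos: [0.5199, 0.0929, 0.1742]
orientation: [-3.142, -0.005, 0.132]
ft_force: [0.3, 0.1, -0.3]
opening: 0.0238
grasp_force: 0.0
side red 101 ctr [-8.  41.9] x [-13.9  11.3] y [22. 60.] z [28.3 42.9] angle ctr 0.034 pca -2.2 [ 38.9 151.8]
wrist red 166 ctr [-6.6 42.8] x [-10.8  -2.1] y [22. 62.] z [37.9 70.4] angle ctr -0.015 pca 0.7 [  8.4 239.7]
top no red 0
tcp fixt -5.8 36.0 ang -0.035 F -0.5 0.5 -0.5 0.02426396834207333 0.0
side 622 board x [ -4.8 111.2] y [-38.4  36.4] z [0.0217 0.0234 0.0256]
side knob -10.7 33.7
wrist 4211 board x [-23.9 108.7] y [-37.  41.] z [0.0218 0.023  0.2683]
wrist knob -6.9 32.1
```

```bash
python3 -c "
from plant import arm
print(arm.sign_off())"
```

```text
the job is handed in; nothing more can be done
None
```

The board is home against the carriage stop, the red latch is fully closed behind it, the arm is clear, and the job is handed in (26.5 s on the clock, highest pad force reading about 15 N).

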